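Load the power boards on the test bed and prove the bench trip

ROBOT

A 6-joint arm with a two-finger parallel gripper is mounted at the origin on the work surface. World frame = base frame: x ahead of the robot, y to its left, z up, the work surface at z = 0. Lengths are in m, angles in degrees, forces in N, time in s.
With the tool pointing down it reaches from about 0.325 to 0.775 m from the base axis. Payload 5.5 kg.
Tool frame: the origin (TCP) lies on the centre line of the jaws, within the pads' length; the fingertips stand 19 mm ahead of it and the grasp point (between the pads) is the TCP; z points along the fingers, y is the line along which they close (so a half turn about z gives the same grasp; the last joint's range is limited). The gripper opens to 88 mm and grips with 3 to 60 N. Pads are 20 mm wide; open, the fingers measure 115 mm over their backs; the gripper's body (75 mm by 178 mm) begins 61 mm behind the grasp point.
Start: joints at [-77.275, 5.22, 70.514, -0, 104.267, -3.249], TCP at [0.165, -0.577, 0.242] pointing down, gripper open.
Joint ranges: [-164.24, 164.24], [-49.07, 125.15], [9.68, 141.18], [-86.29, 266.29], [3.28, 154.24], [-151.56, 151.56]. Speed limits (degrees/s): [147.25, 147.25, 172.46, 180, 180, 180].

INTERFACE

Orientations are given as [roll, pitch, yaw] about the fixed x, y, z axes, in that order (R = Rz(yaw) Ry(pitch) Rx(roll)).
In Python, from bench import observe, get_image, calibration, hand_in, search_frame, place_of gives the robot as it stands.
- The arm moves only by the tool move_arm, never from a script. Its argument "moves" is text: rows parted by semicolons, each of 7 numbers parted by spaces: the shift along the tool's x, y, z in m, then the turn, a rotation vector about the tool's x, y, z in degrees, then the closure, from -1 (fully open) to 1 (shut). In form: x y z rx ry rz claw; .... A call has 1 to 5 rows; each row shifts and turns the commanded pose from where the row before left it, along the tool's axes as they then stand; what a row does not reach is not made up. A row lasts 1/8 s, in which the tool goes at most 62.5 mm and 10.7 degrees, less where a joint would pass 70% of its speed; a pose out of reach is approached as far as the arm can. A call is refused whole if a number of a shift passes 0.0625 or a number of a turn 10.7, either way. A call with a gripper value outside its range is refused whole. The fingers move at their own pace and stop on an object; the grip force is fixed at half the most. Time passes only in rows, so rows that do not move let the fingers close. It gives the time, the measured TCP pose, the force, the opening and the grip force at its end, in the units of the state.
- observe(): the state, without advancing time (a new reading comes with each control period).
- get_image(name): name is "scene" or "top" or "wrist"; returns (picture, depth): 384x512x3 uint8, red, green, blue; 384x512 float32, m along the optical axis (not along the pixel's ray), 0 where there is no reading.
- calibration(name): a dict with "fx", "fy", "cx", "cy" (pixels), "extrinsics" (4x4, takes a point from camera to world coordinates); the wrist camera has in their place "T_tool_cam" (4x4, takes a point from camera to tool coordinates, whose origin is the TCP and whose axes are the flange's). Camera axes: x right, y down, z forward; pixel columns grow to the right and rows downward; lengths in m; the calibration is good to about 2 mm. A picture is of the moment at which its call begins: read the wrist's pose just before it. calibration takes no time and is no camera call.
- hand_in(): hands the job in; it is judged then, once.
Trained networks look in the newest picture that a camera, given by its name, has taken for a name from the list of things; names that differ only in an ending like _2 or _b are one class to them, and where a whole thing is asked for, a point or a joint stands for the part that bears it (a point fixed in the world has none). Each returns a list of dicts, best first, with "confidence" (0 to 1); they miss things now and then, are a little off and sometimes report something else, mostly with a low value. They report only what shows in the picture. A call takes as long as a camera call. They do not tell look-alikes from the thing itself.
- search_frame(camera, label): "position" ([x, y, z] in m, in world coordinates, good to about 4 mm: the middle of the surface that is visible of it).
- place_of(camera, label): "position" ([x, y, z] in m, in world coordinates, good to about 4 mm: a listed point, or the origin of a listed thing).
The state is a dict: "t": time; "joint_pos": joint angles; "joint_velocities": joint speeds; "joint_efforts": joint torques, N m; "eef_pos": TCP position; "orientation": TCP orientation; "ft_force": force on the tool from outside, world axes, zero at the start; "torque": the same for the moment, N m; "gripper_width": finger opening in m; "gripper_force": force on a finger pad.
Only numpy, scipy, OpenCV 4.12 (cv2) and the standard library are available. Lean on these libraries where they do the work, as an engineer would, in place of code of your own. Each camera call takes 0.05 s, during which the arm holds its last target. There are 200 camera calls.

TASK

Make the bench dead by pressing the trip unit's test button so that its lever drops, then lay every power board flat on the test bed with its connector end butted squarely against the brass rail, side by side. Then lift the lever fully up, prove the trip once more by pressing the test button so that the lever drops again, and lift the lever fully up again to leave the bench live. Never touch a board while the lever is up, grip the boards gently (no more than 40 N), and leave the jar, adapter and meter alone.

Things in the scene. Friction and masses are not known exactly. Their poses are not given: they have to be found in the camera images.
- trip_unit: grey bench trip unit, a box 180 (x) x 200 (y) x 70 mm high, fixed to the bench. Origin: centre of its underside; x points from its front to its back. On top: a round white test button on a raised pedestal at x -50, y -65 mm, and the bail lever at the back.
- test_button_top (a point): centre of the top of the test button, 32 mm across, 114 mm above the bench; travels 8 mm straight down, about 4 to 6 N; pressing it more than 4 mm throws the lever over and it falls by its own weight
- test_button (a joint): depth of the test button: 0 released, 0.008 m fully pressed; springs back
- lever (a joint): angle of the lever, rad: 0 = fully up (leaning back 0.2 rad beyond upright against its stop), 1.45 = dropped, lying forward over the unit's front, 0.2 rad above level. It balances at 0.2: below that it rests up by itself, above it falls.
- lever_bar (a point): middle of the lever's round black cross bar, 14 mm thick, lying along the unit's y, 84 mm long between two steel side arms (74 mm clear between the arms), 85 mm from the hinge; 112 mm above the bench when dropped, 168 mm when up
- lever_hinge (a point): point on the lever's hinge axis (the unit's y axis direction), 85 mm above the bench, midway between the lever's arms; the lever swings about it from the unit's back (up) towards its front (dropped)
- test_bed: white test bed plate 200 (x) x 300 (y) x 8 mm, fixed. Origin: centre of its underside; x points to the side with the rail.
- rail_face (a point): middle of the lower edge of the near face of the brass contact rail that runs along the bed's y, 290 mm long, 12 mm thick, standing 20 mm above the plate (a black backing strip behind it 25 mm); lies at the plate's top surface, 60 mm from the bed's centre; axes as the bed's. Boards lie on the plate on its -x side.
- board1: green circuit board 100 x 64 x 4 mm, 0.22 kg, maybe absent. Finned aluminium heat sink at its centre, 40 mm along x, 36 mm along y, top 38 mm above the board's underside: grip it there, at most 40 N. A black edge connector (54 mm wide, top 14 mm above the underside) lies along one short end. Origin: centre of the underside; x points to the connector end, z up.
- board1_edge (a point): middle of the connector end's outer edge of board1, at its top face: x +50 mm, z 4 mm in the board's frame; axes as the board's
- board2: green circuit board 100 x 64 x 4 mm, 0.22 kg, maybe absent. Finned aluminium heat sink at its centre, 40 mm along x, 36 mm along y, top 38 mm above the board's underside: grip it there, at most 40 N. A black edge connector (54 mm wide, top 14 mm above the underside) lies along one short end. Origin: centre of the underside; x points to the connector end, z up.
- board2_edge (a point): middle of the connector end's outer edge of board2, at its top face: x +50 mm, z 4 mm in the board's frame; axes as the board's
- board3: green circuit board 100 x 64 x 4 mm, 0.22 kg, maybe absent. Finned aluminium heat sink at its centre, 40 mm along x, 36 mm along y, top 38 mm above the board's underside: grip it there, at most 40 N. A black edge connector (54 mm wide, top 14 mm above the underside) lies along one short end. Origin: centre of the underside; x points to the connector end, z up.
- board3_edge (a point): middle of the connector end's outer edge of board3, at its top face: x +50 mm, z 4 mm in the board's frame; axes as the board's
- jar: jar of screws, 60 mm across, 75 mm high; not to be moved. Origin: centre of its underside.
- adapter: black power adapter, 150 x 65 x 36 mm; not to be moved. Origin: centre of its underside.
- meter: grey hand meter, 170 x 85 x 40 mm, lying; not to be moved. Origin: centre of its underside.
Mind the look-alikes: they are no part of the job. What is shaped like the board3 but purple is not meant. Leave any pink look-alike of the board1 alone.

How it is judged:
By the outcome, as a careful person would: the job done as asked, in the order asked, and still so for the second after the job is handed in, with the robot touching nothing.
Of board1, board2, board3 only 2 to 3 are there at a start; the rules pass over those that are not, and their reading is None.
At some moment in a run one of board1, board2, board3 may be knocked a few centimetres aside while the robot is not near it.
Once in a run the grip may slacken for a moment while it holds something.
It also fails if it takes over 210 s, if anything falls off the work surface, if the arm or the gripper's body presses on something with over 40 N, if the wrist force passes 120 N, or if a joint passes its speed limit or range.

## Working session

There is one attempt and no reset: what is moved stays moved. The work goes in short steps, Python scripts to look and compute and a tool call to move; the robot and the scene stay as the last step left them, time stands still between calls to the robot, and variables do not carry over. Pictures are saved under pics/ and viewed, at most 14 in all, crops included, and the job is handed in when it is done.

Besides the shell and the picture viewer there is one more tool, called after ">>>" as name(argument=value, ...) on one line, values as JSON. move_arm: Moves the arm, as the interface text tells. Its arguments: {"type":"object","properties":{"moves":{"type":"string"}},"required":["moves"]}

```bash
ls; mkdir -p pics
python3 - <<'E'
from bench import *
import cv2,numpy as np
print(observe())
for c in ['scene','top']:
    p,d=get_image(c); cv2.imwrite(f'pics/{c}0.png',p[:,:,::-1])
    cal=calibration(c); print(c,{k:np.round(np.array(v),3).tolist() for k,v in cal.items()})
    for l in ['trip_unit','test_button_top','lever_bar','lever_hinge','test_bed','rail_face','board1','board1_edge','jar','adapter','meter']:
        print(l,[(np.round(r['position'],3).tolist(),round(r['confidence'],2)) for r in place_of(c,l)])
print(calibration('wrist'))
E
```

```text
pics
{'t': 0.0, 'joint_pos': array([-7.72739329e+01,  5.26265231e+00,  7.05814548e+01, -3.03208480e-03,
        1.04264949e+02, -3.24829165e+00]), 'joint_velocities': array([ 0.02783162, -0.08053506,  0.03413181, -0.01971696,  0.099933  ,
       -0.00359555]), 'joint_efforts': array([ 7.99873287e-04, -4.46457160e+01, -4.06439137e+01,  6.98792771e-02,
        2.93044921e-02, -1.39357285e-04]), 'eef_pos': array([ 0.16505463, -0.57658953,  0.24051578]), 'orientation': array([-1.79890953e+02, -3.24413992e-03,  1.59736114e+01]), 'ft_force': array([-0.38179436,  0.14638746,  0.54856604]), 'torque': array([-0.01045718,  0.05589837,  0.00653776]), 'gripper_force': 0.0, 'gripper_width': 0.08753744481538736}
scene {'fx': 461.583, 'fy': 461.583, 'cx': 259.748, 'cy': 185.327, 'extrinsics': [[0.779, 0.445, -0.441, 1.376], [0.627, -0.552, 0.55, -1.031], [0.002, -0.705, -0.709, 1.35], [0.0, 0.0, 0.0, 1.0]]}
trip_unit [([0.459, 0.337, 0.0], 0.74)]
test_button_top [([0.413, 0.265, 0.116], 0.37)]
lever_bar [([0.52, 0.376, 0.166], 0.48)]
lever_hinge [([0.504, 0.379, 0.083], 0.85), ([0.524, -0.263, -0.0
[... 1222 characters left out ...]
.68, 0.19, 0.002], 0.7), ([0.454, 0.132, 0.001], 0.67)]
board1_edge [([0.826, 0.203, 0.004], 0.93), ([0.708, 0.151, 0.005], 0.82)]
jar [([0.77, 0.026, 0.0], 0.56)]
adapter [([0.682, 0.364, 0.004], 0.68)]
meter [([0.472, -0.554, 0.0], 0.93)]
{'fx': 266.18252113058617, 'fy': 266.18252113058617, 'cx': 260.06175299272223, 'cy': 190.3279968670745, 'T_tool_cam': array([[-1.91158580e-04, -9.68094271e-01, -2.50586203e-01,
         6.78156903e-02],
       [ 9.99999845e-01, -3.16042789e-04,  4.58128429e-04,
        -2.12134380e-04],
       [-5.22707470e-04, -2.50586077e-01,  9.68094182e-01,
        -1.42832787e-01],
       [ 0.00000000e+00,  0.00000000e+00,  0.00000000e+00,
         1.00000000e+00]])}
```

View pics/scene0.png

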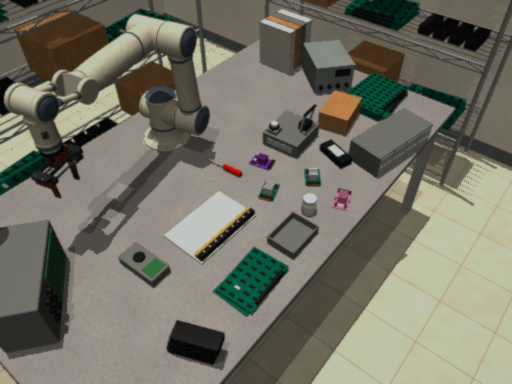

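View pics/top0.png

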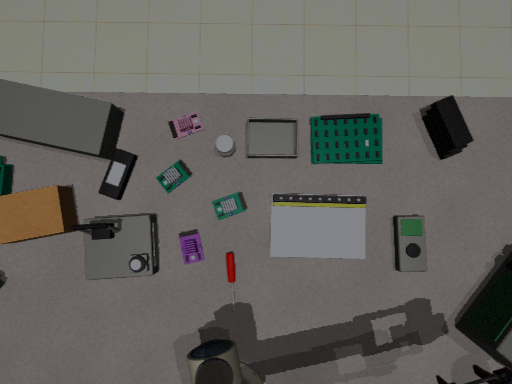

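```bash
cat > h.py <<'E'
from bench import *
import cv2,numpy as np
from scipy.spatial.transform import Rotation as Ro
def cloud(c,z=None):
    s=observe(); p,d=get_image(c); k=calibration(c)
    if 'extrinsics' in k: T=k['extrinsics']
    else:
        W=np.eye(4); W[:3,:3]=Ro.from_euler('xyz',s['orientation'],degrees=True).as_matrix(); W[:3,3]=s['eef_pos']; T=W@k['T_tool_cam']
    v,u=np.mgrid[:384,:512]
    P=np.stack([(u-k['cx'])/k['fx']*d,(v-k['cy'])/k['fy']*d,d],-1)@T[:3,:3].T+T[:3,3]
    return p,d,P
def rect(xy):
    (c,s,a)=cv2.minAreaRect((xy*1000).astype(np.float32)); 
    if s[0]<s[1]: s=s[::-1]; a+=90
    return np.round(c,1),np.round(s,1),round((a+90)%180-90,1)
def near(P,x,y,r): return np.hypot(P[...,0]-x,P[...,1]-y)<r
def plan(pos,yaw=None,n=None,claw=-1,start=None):
    """rows from the current (or given [x,y,z,yaw]) pose, tool down"""
    s=observe()
    p0,y0=(s['eef_pos'],s['orientation'][2]) if start is None else (np.array(start[:3]),start[3])
    yaw=y0 if yaw is None else yaw
    d=np.array(pos)-p0; dy=(yaw-y0+180)%360-180
    n=n or int(max(np.ceil(np.linalg.norm(d)/.058),np.ceil(abs(dy)/10),1))
    out=[]
    for i in range(n):
        a=np.radians(y0+dy*i/n); w=d/n
        t=[np.cos(a)*w[0]+np.sin(a)*w[1], np.sin(a)*w[0]-np.cos(a)*w[1], -w[2]]
        out.append('%.4f %.4f %.4f 0 0 %.2f %g'%(*t,-dy/n,claw))
    for i in range(0,n,5): print('; '.join(out[i:i+5]))
E
python3 - <<'E'
from h import *
for c in ['top','scene']:
    p,d,P=cloud(c); h=cv2.cvtColor(p,cv2.COLOR_RGB2HSV)
    for n,(x,y) in dict(A=(.587,.014),B=(.68,.19)).items():
        m=near(P,x,y,.08)&(h[...,0]>40)&(h[...,0]<95)&(h[...,1]>70)&(P[...,2]<.02)
        print(c,n,m.sum(),rect(P[m][:,:2]), P[m][:,2].mean())
        hs=near(P,x,y,.06)&(P[...,2]>.028); print(' sink',hs.sum(),rect(P[hs][:,:2]) if hs.sum()>5 else 0)
        k=near(P,x,y,.07)&(h[...,2]<60)&(P[...,2]>.006)&(P[...,2]<.022); print(' dark',k.sum(),P[k].mean(0).round(3))
    t=near(P,.459,.338,.16)&(P[...,2]>.055)&(P[...,2]<.08)&(P[...,0]<.56); print('trip',rect(P[t][:,:2]))
    b=near(P,.414,.267,.03)&(P[...,2]>.108)&(P[...,2]<.12); print('btn',b.sum(),P[b].mean(0).round(4),rect(P[b][:,:2]))
    l=near(P,.52,.378,.06)&(P[...,2]>.15); print('bar',l.sum(),P[l].mean(0).round(4),rect(P[l][:,:2]))
    w=near(P,.526,-.268,.2)&(h[...,1]<40)&(h[...,2]>150)&(P[...,2]<.015); print('bed',rect(P[w][:,:2]))
    w=near(P,.59,-.268,.16)&(P[...,2]>.022)&(P[...,2]<.045)&(abs(P[...,0]-.59)<.04); print('rail',rect(P[w][:,:2]))
    if c=='top':
        a=cv2.resize(p[150:280,70:390],(800,325),interpolation=3); cv2.imwrite('pics/c1.png',a[:,:,::-1])
print(observe()['t'])
E
```

```text
top A 334 (array([586.1,  16.4]), array([92.8, 64.5]), -69.7) 0.0049921602587380915
 sink 106 (array([587.5,  11.2]), array([39.6, 35.7]), -70.1)
 dark 88 [ 0.595 -0.007  0.013]
top B 311 (array([678.4, 193.4]), array([97.4, 65.4]), -51.5) 0.0054566070419495094
 sink 119 (array([679.5, 189.7]), array([39.3, 35.9]), -52.5)
 dark 120 [0.689 0.175 0.013]
trip (array([456.3, 360.6]), array([250.2, 181.2]), -85.5)
btn 98 [0.4145 0.267  0.1143] (array([414.6, 266.9]), array([28.6, 28.5]), -88.9)
bar 190 [0.5227 0.3735 0.1738] (array([522.7, 375.6]), array([92.7, 13.8]), -85.5)
bed (array([0., 0.]), array([0., 0.]), 0.0)
rail (array([ 604.4, -268.9]), array([290.2,  35.1]), 89.2)
scene A 79 (array([584.2,  15.3]), array([99.6, 61.2]), -69.3) 0.004365864398813666
 sink 80 (array([585. ,  11.1]), array([48.7, 37.7]), -69.3)
 dark 42 [ 0.6   -0.017  0.012]
scene B 80 (array([677.5, 191.9]), array([104.1,  62. ]), -52.2) 0.00356529613694235
 sink 72 (array([677.8, 189.7]), array([47.2, 35.7]), -47.6)
 dark 33 [0.7   0.157 0.013]
trip (array([455.9, 358.9]), array([260.5, 185.1]), -85.4)
btn 29 [0.4128 0.2662 0.1127] (array([412. , 268.9]), array([34.5, 26.3]), -51.7)
bar 56 [0.5227 0.3693 0.17  ] (array([521.9, 371.7]), array([105.3,  15.3]), -84.8)
bed (array([ 522.4, -267.9]), array([398.6, 386.4]), 86.4)
rail (array([ 603.1, -270.7]), array([290.8,  41.6]), 89.2)
1.3
```

View pics/c1.png

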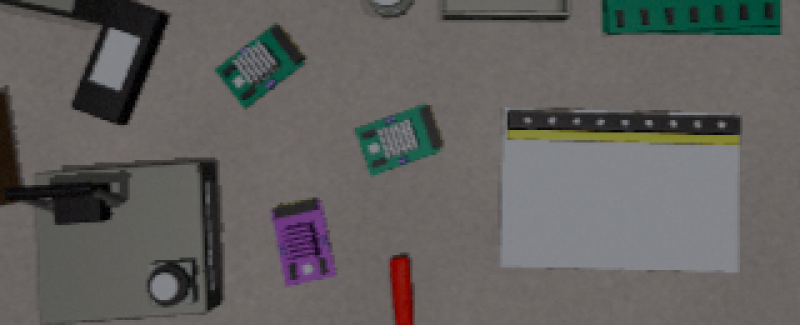

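Run:
```python
from h import *
plan([.46,-.12,.24],94.5,n=10,claw=1)
plan([.4145,.267,.20],94.5,claw=1,start=[.46,-.12,.24,94.5])
```

```text
0.0409 -0.0358 0.0002 0 0 -7.85 1; 0.0454 -0.0299 0.0002 0 0 -7.85 1; 0.0491 -0.0234 0.0002 0 0 -7.85 1; 0.0518 -0.0165 0.0002 0 0 -7.85 1; 0.0536 -0.0092 0.0002 0 0 -7.85 1
0.0543 -0.0018 0.0002 0 0 -7.85 1; 0.0541 0.0056 0.0002 0 0 -7.85 1; 0.0528 0.0130 0.0002 0 0 -7.85 1; 0.0505 0.0200 0.0002 0 0 -7.85 1; 0.0473 0.0268 0.0002 0 0 -7.85 1
0.0556 -0.0021 0.0057 0 0 -0.00 1; 0.0556 -0.0021 0.0057 0 0 -0.00 1; 0.0556 -0.0021 0.0057 0 0 -0.00 1; 0.0556 -0.0021 0.0057 0 0 -0.00 1; 0.0556 -0.0021 0.0057 0 0 -0.00 1
0.0556 -0.0021 0.0057 0 0 -0.00 1; 0.0556 -0.0021 0.0057 0 0 -0.00 1
```

>>> move_arm(moves="0.041 -0.036 0 0 0 -7.85 1; 0.045 -0.030 0 0 0 -7.85 1; 0.049 -0.023 0 0 0 -7.85 1; 0.052 -0.0165 0 0 0 -7.85 1; 0.0535 -0.009 0 0 0 -7.85 1")

```text
t: 1.92
eef_pos: [0.3132, -0.3472, 0.2418]
orientation: [180.0, 0.0, 55.5]
ft_force: [0.7, -0.4, 0.4]
gripper_width: 0.0413
gripper_force: 0.0
```

>>> move_arm(moves="0.054 -0.002 0 0 0 -7.85 1; 0.054 0.0055 0 0 0 -7.85 1; 0.053 0.013 0 0 0 -7.85 1; 0.0505 0.020 0 0 0 -7.85 1; 0.047 0.027 0 0 0 -7.85 1")

```text
t: 2.55
eef_pos: [0.4605, -0.1191, 0.2419]
orientation: [180.0, 0.0, 94.7]
ft_force: [0.8, -0.5, -1.4]
gripper_width: 0.0008
gripper_force: 0.0
```

>>> move_arm(moves="0.0556 -0.002 0.0057 0 0 0 1; 0.0556 -0.002 0.0057 0 0 0 1; 0.0556 -0.002 0.0057 0 0 0 1; 0.0556 -0.002 0.0057 0 0 0 1; 0.0556 -0.002 0.0057 0 0 0 1")

```text
t: 3.18
eef_pos: [0.4277, 0.1573, 0.2133]
orientation: [179.9, -0.0, 94.5]
ft_force: [0.9, 0.6, 0.2]
gripper_width: 0.0006
gripper_force: 0.0
```

>>> move_arm(moves="0.055 -0.002 0.0057 0 0 0 1; 0.055 -0.002 0.0057 0 0 0 1; 0 0 0 0 0 0 1; 0 0 0 0 0 0 1")

```text
t: 3.68
eef_pos: [0.4156, 0.2646, 0.2018]
orientation: [180.0, 0.0, 94.5]
ft_force: [-0.2, -0.1, 0.4]
gripper_width: 0.0005
gripper_force: 0.0
```

Run:
```python
from h import *
p,d,P=cloud('wrist'); cv2.imwrite('pics/w1.png',p[:,:,::-1])
s=observe(); print(s['eef_pos'],s['orientation'],s['gripper_width'],s['ft_force'])
b=near(P,.414,.267,.03)&(P[...,2]>.108)&(P[...,2]<.12); print('btn',b.sum(),P[b].mean(0).round(4),rect(P[b][:,:2]))
plan([.4145,.267,.137],94.5,claw=1)
```

```text
[0.41589283 0.26405585 0.20199641] [1.79975462e+02 2.32288932e-02 9.44272822e+01] 0.0007765692417007974 [ 0.55095596 -0.84501137 -0.07953588]
btn 921 [0.4121 0.2703 0.1136] (array([412. , 269.7]), array([31.1, 30.2]), 5.1)
0.0015 -0.0006 0.0325 0 0 -0.04 1; 0.0015 -0.0006 0.0325 0 0 -0.04 1
```

>>> move_arm(moves="0.004 -0.002 0.030 0 0 0 1; 0 0 0.034 0 0 0 1; 0 0 0.005 0 0 0 1; 0 0 0.005 0 0 0 1; 0 0 0.002 0 0 0 1")

```text
t: 4.35
eef_pos: [0.4141, 0.2684, 0.1274]
orientation: [179.9, -0.0, 94.4]
ft_force: [-0.5, -3.0, 2.6]
gripper_width: 0.0005
gripper_force: 1.6
```

>>> move_arm(moves="0 0 0 0 0 0 1; 0 0 -0.035 0 0 0 1; 0 0 -0.035 0 0 0 1; 0 0 -0.02 0 0 0 -1; 0 0 0 0 0 0 -1")

```text
t: 4.97
eef_pos: [0.4138, 0.2693, 0.2171]
orientation: [179.8, -0.1, 94.5]
ft_force: [0.9, 0.1, -0.6]
gripper_width: 0.017
gripper_force: 0.0
```

Run:
```python
from h import *
for c in ['scene','top']:
    p,d,P=cloud(c)
    for l in ['lever_bar','lever_hinge']: print(c,l,[(np.round(r['position'],3).tolist(),round(r['confidence'],2)) for r in place_of(c,l)])
    if c=='top':
        l=near(P,.425,.37,.055)&(P[...,2]>.1)&(P[...,1]>.31); print('bar',l.sum(),P[l].mean(0).round(4),rect(P[l][:,:2]))
        cv2.imwrite('pics/t2.png',cv2.resize(p[100:290,60:320],(780,570))[:,:,::-1])
p,d,P=cloud('wrist');l=near(P,.425,.37,.055)&(P[...,2]>.1)&(P[...,1]>.31); print('bar',l.sum(),P[l].mean(0).round(4) if l.any() else 0)
```

```text
scene lever_bar [([0.426, 0.369, 0.108], 0.61)]
scene lever_hinge [([0.504, 0.38, 0.085], 0.63), ([0.413, 0.266, 0.115], 0.55)]
top lever_bar [([0.421, 0.371, 0.109], 0.56)]
top lever_hinge []
bar 244 [0.4277 0.3558 0.3731] (array([435.5, 366.2]), array([103.1,  44.6]), 86.4)
bar 10356 [0.4136 0.3465 0.2923]
```

View pics/t2.png

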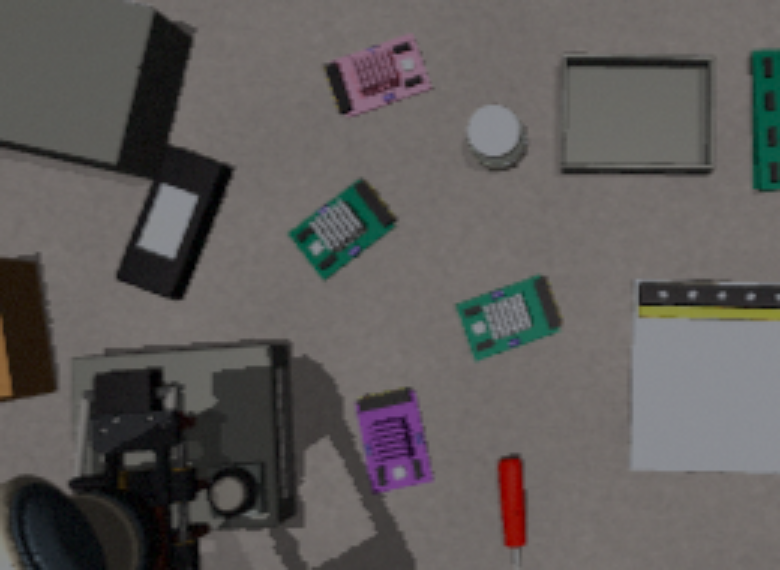

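Run:
```python
from h import *
plan([.5865,.0115,.16],110)
```

```text
-0.0450 0.0255 0.0091 0 0 -2.59 -1; -0.0461 0.0234 0.0091 0 0 -2.59 -1; -0.0471 0.0213 0.0091 0 0 -2.59 -1; -0.0480 0.0192 0.0091 0 0 -2.59 -1; -0.0488 0.0170 0.0091 0 0 -2.59 -1
-0.0495 0.0148 0.0091 0 0 -2.59 -1
```

>>> move_arm(moves="-0.045 0.0255 0 0 0 -2.6 -1; -0.046 0.0235 0 0 0 -2.6 -1; -0.047 0.021 0.013 0 0 -2.6 -1; -0.048 0.019 0.013 0 0 -2.6 -1; -0.049 0.017 0.014 0 0 -2.6 -1")

```text
t: 5.95
eef_pos: [0.5582, 0.053, 0.1749]
orientation: [-180.0, -0.0, 107.6]
ft_force: [0.5, -0.8, 0.3]
gripper_width: 0.088
gripper_force: 0.0
```

>>> move_arm(moves="-0.0495 0.015 0.014 0 0 -2.6 -1; 0 0 0 0 0 0 -1; 0 0 0 0 0 0 -1; 0 0 0 0 0 0 -1")

```text
t: 6.45
eef_pos: [0.5865, 0.013, 0.1625]
orientation: [179.9, 0.0, 110.2]
ft_force: [-1.0, 0.4, 0.2]
gripper_width: 0.0879
gripper_force: 0.0
```

```bash
cat >> h.py <<'E'
def board(P,p,x,y):
    h=cv2.cvtColor(p,cv2.COLOR_RGB2HSV)
    m=near(P,x,y,.07)&(h[...,0]>40)&(h[...,0]<95)&(h[...,1]>70)&(P[...,2]<.03)
    hs=near(P,x,y,.05)&(P[...,2]>.028)&(P[...,2]<.06)
    k=near(P,x,y,.07)&(h[...,2]<60)&(P[...,2]>.008)&(P[...,2]<.03)
    for n,q in (('green',m),('sink',hs),('dark',k)): print(n,q.sum(),rect(P[q][:,:2]) if q.sum()>5 else 0, P[q].mean(0).round(4))
E
python3 - <<'E'
from h import *
s=observe(); print(s['t'],s['eef_pos'],s['orientation'],s['gripper_width'])
p,d,P=cloud('wrist'); cv2.imwrite('pics/w3.png',p[:,:,::-1]); board(P,p,.5865,.0115)
E
```

```text
6.45 [0.58651726 0.01300015 0.16252202] [1.79936891e+02 2.91114125e-03 1.10150363e+02] 0.08792064918700726
green 2119 (array([583.8,  14.1]), array([95.1, 63.8]), -69.5) [0.5805 0.0242 0.004 ]
sink 1249 (array([585.2,  12.2]), array([40.6, 36. ]), -69.4) [0.5853 0.0123 0.0361]
dark 607 (array([586.2,   9.4]), array([92.8, 53.9]), -69.8) [ 0.5989 -0.0216  0.0132]
```

View pics/w3.png

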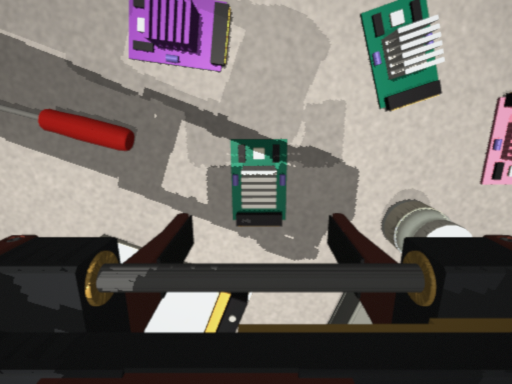

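>>> move_arm(moves="0 -0.0014 0.05 0 0 0 -1; 0 0 0.05 0 0 0 -1; 0 0 0.0345 0 0 0 -1; 0 0 0 0 0 0 0.5; 0 0 0 0 0 0 1")

```text
t: 7.12
eef_pos: [0.5864, 0.0118, 0.0295]
orientation: [179.8, 0.1, 110.1]
ft_force: [0.2, 0.1, 0.4]
gripper_width: 0.0716
gripper_force: 0.0
```

>>> move_arm(moves="0 0 0 0 0 0 1; 0 0 0 0 0 0 1; 0 0 0 0 0 0 1; 0 0 -0.02 0 0 0 1; 0 0 -0.02 0 0 0 1")

```text
t: 7.75
eef_pos: [0.5853, 0.0112, 0.0684]
orientation: [-180.0, -0.0, 110.1]
ft_force: [0.3, -0.5, -2.9]
gripper_width: 0.036
gripper_force: 30.0
```

Run:
```python
from h import *
s=observe(); print(s['t'],s['eef_pos'],s['orientation'],s['gripper_width'],s['gripper_force'],s['ft_force'])
plan([.50,-.232,.08],179.2,claw=1)
plan([.50,-.300,.08],179.2,claw=1)
p,d,P=cloud('top'); h=cv2.cvtColor(p,cv2.COLOR_RGB2HSV)
w=(abs(P[...,1]+.268)<.14)&(abs(P[...,0]-.59)<.03)&(P[...,2]>.02)&(P[...,2]<.031)&(h[...,1]>100)
print('brass',w.sum(),rect(P[w][:,:2]),P[w].mean(0))
w=(abs(P[...,1]+.268)<.14)&(abs(P[...,0]-.59)<.05)&(P[...,2]>.014)
for y in np.arange(-.39,-.13,.04):
    q=w&(abs(P[...,1]-y)<.012); print(round(y,2),np.sort(P[q][:,0])[[0,3,6]].round(4))
```

```text
7.75 [0.58528686 0.01124921 0.06843444] [-1.79975524e+02 -1.15023505e-02  1.10068343e+02] 0.03603874019418029 29.987899661064148 [ 0.28021405 -0.49770497 -2.90527229]
-0.0285 -0.0234 -0.0017 0 0 -9.88 1; -0.0240 -0.0279 -0.0017 0 0 -9.88 1; -0.0189 -0.0316 -0.0017 0 0 -9.88 1; -0.0132 -0.0344 -0.0017 0 0 -9.88 1; -0.0071 -0.0361 -0.0017 0 0 -9.88 1
-0.0008 -0.0368 -0.0017 0 0 -9.88 1; 0.0055 -0.0364 -0.0017 0 0 -9.88 1
-0.0376 -0.0267 -0.0017 0 0 -9.88 1; -0.0324 -0.0328 -0.0017 0 0 -9.88 1; -0.0263 -0.0378 -0.0017 0 0 -9.88 1; -0.0195 -0.0418 -0.0017 0 0 -9.88 1; -0.0120 -0.0445 -0.0017 0 0 -9.88 1
-0.0042 -0.0459 -0.0017 0 0 -9.88 1; 0.0037 -0.0460 -0.0017 0 0 -9.88 1
brass 311 (array([ 593.4, -269.3]), array([277.3,  13.1]), 89.2) [ 0.59287337 -0.2708205   0.0277935 ]
-0.39 [0.5858 0.5859 0.5859]
-0.35 [0.573  0.5884 0.5884]
-0.31 [0.5879 0.588  0.5881]
-0.27 [0.5874 0.5875 0.5877]
-0.23 [0.5434 0.5873 0.5874]
-0.19 [0.5896 0.5898 0.5899]
-0.15 [0.5457 0.5892 0.5894]
```

Run:
```python
from h import *
plan([.515,-.304,.08],179.2,claw=1,n=8)
```

```text
-0.0339 -0.0220 -0.0010 0 0 -8.64 1; -0.0302 -0.0268 -0.0010 0 0 -8.64 1; -0.0259 -0.0311 -0.0010 0 0 -8.64 1; -0.0209 -0.0346 -0.0010 0 0 -8.64 1; -0.0155 -0.0373 -0.0010 0 0 -8.64 1
-0.0097 -0.0392 -0.0010 0 0 -8.64 1; -0.0037 -0.0402 -0.0010 0 0 -8.64 1; 0.0024 -0.0403 -0.0010 0 0 -8.64 1
```

>>> move_arm(moves="-0.034 -0.022 -0.002 0 0 -8.64 1; -0.030 -0.027 -0.002 0 0 -8.64 1; -0.026 -0.031 -0.002 0 0 -8.64 1; -0.021 -0.0345 -0.002 0 0 -8.64 1; -0.0155 -0.037 -0.002 0 0 -8.64 1")

```text
t: 8.43
eef_pos: [0.5405, -0.1869, 0.0783]
orientation: [180.0, 0.1, 153.6]
ft_force: [0.8, -0.7, -2.8]
gripper_width: 0.0357
gripper_force: 30.0
```

>>> move_arm(moves="-0.0097 -0.039 0 0 0 -8.64 1; -0.0037 -0.040 0 0 0 -8.64 1; 0.0024 -0.040 0 0 0 -8.64 1; 0 0 0 0 0 0 1; 0 0 0 0 0 0 1")

```text
t: 9.05
eef_pos: [0.5141, -0.3027, 0.0777]
orientation: [180.0, 0.0, 179.1]
ft_force: [0.0, 0.3, -3.2]
gripper_width: 0.0359
gripper_force: 30.0
```

Run:
```python
from h import *
s=observe(); print(s['t'],s['eef_pos'],s['orientation'],s['gripper_width'],s['gripper_force'],s['ft_force'])
for c in ['top','wrist']:
    p,d,P=cloud(c); h=cv2.cvtColor(p,cv2.COLOR_RGB2HSV)
    w=(abs(P[...,1]+.268)<.14)&(abs(P[...,0]-.59)<.03)&(P[...,2]>.02)&(P[...,2]<.033)&(h[...,1]>100)&(h[...,0]<38)
    print(c,'brass',w.sum(),rect(P[w][:,:2]) if w.sum()>5 else 0,P[w].mean(0))
cv2.imwrite('pics/w4.png',p[:,:,::-1]); board(P,p,.515,-.304)
plan([.515,-.304,.040],179.2,claw=1)
```

```text
9.05 [ 0.51412158 -0.30267404  0.0776519 ] [1.79976991e+02 2.92844048e-02 1.79090591e+02] 0.035917830148808644 29.98806059360504 [ 0.03922438  0.33449128 -3.18662374]
top brass 300 (array([ 592.9, -269.2]), array([277.7,  12. ]), 89.2) [ 0.5932016  -0.25104928  0.0284845 ]
wrist brass 1533 (array([ 598.7, -234.5]), array([210.4,  28.6]), 89.5) [ 0.59120508 -0.25578207  0.02754626]
green 2 0 [ 0.4805 -0.3403  0.0084]
sink 4582 (array([ 514.6, -301.8]), array([98.6, 64.3]), -1.1) [ 0.4857 -0.302   0.0477]
dark 0 0 [nan nan nan]
-0.0007 -0.0020 0.0375 0 0 0.00 1h.py:35: RuntimeWarning: Mean of empty slice.
  for n,q in (('green',m),('sink',hs),('dark',k)): print(n,q.sum(),rect(P[q][:,:2]) if q.sum()>5 else 0, P[q].mean(0).round(4))
  ret = um.true_divide(
```

View pics/w4.png

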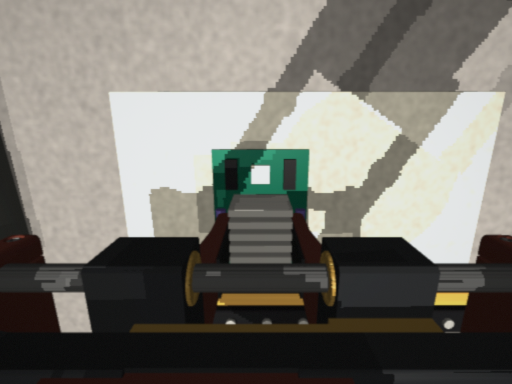

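>>> move_arm(moves="0 -0.002 0.025 0 0 0 1; 0 0 0.012 0 0 0 1; 0 0 0 0 0 0 1")

```text
t: 9.52
eef_pos: [0.5147, -0.3038, 0.0418]
orientation: [180.0, 0.1, 179.3]
ft_force: [-1.6, 2.1, 3.3]
gripper_width: 0.0358
gripper_force: 30.0
```

>>> move_arm(moves="0 0 0.001 0 0 0 1; 0 0 0 0 0 0 1")

```text
t: 9.78
eef_pos: [0.5147, -0.3038, 0.0418]
orientation: [180.0, 0.1, 179.3]
ft_force: [-4.1, 4.0, 9.5]
gripper_width: 0.0358
gripper_force: 30.0
```

>>> move_arm(moves="0 0 0.001 0 0 0 1; 0 0 0 0 0 0 1")

```text
t: 10.02
eef_pos: [0.5147, -0.3039, 0.0418]
orientation: [180.0, 0.1, 179.2]
ft_force: [-6.1, 5.3, 13.7]
gripper_width: 0.0354
gripper_force: 30.0
```

>>> move_arm(moves="0 0 0.001 0 0 0 1; 0 0 0 0 0 0 1")

```text
t: 10.28
eef_pos: [0.5147, -0.3039, 0.0418]
orientation: [-180.0, 0.1, 179.3]
ft_force: [-8.7, 6.8, 18.3]
gripper_width: 0.036
gripper_force: 30.0
```

>>> move_arm(moves="0 0 -0.0035 0 0 0 1; -0.006 0 0 0 0 0 1; -0.006 0 0 0 0 0 1; -0.003 0 0 0 0 0 1; 0 0 0 0 0 0 1")

```text
t: 10.9
eef_pos: [0.5296, -0.3055, 0.0418]
orientation: [-179.9, 0.0, 179.2]
ft_force: [-2.2, -0.2, 6.0]
gripper_width: 0.0357
gripper_force: 30.0
```

>>> move_arm(moves="-0.001 0 0 0 0 0 1; -0.001 0 0 0 0 0 1; 0 0 0 0 0 0 1")

```text
t: 11.28
eef_pos: [0.5312, -0.3056, 0.0418]
orientation: [-179.9, 0.0, 179.2]
ft_force: [-4.0, -0.6, 6.7]
gripper_width: 0.0359
gripper_force: 30.0
```

>>> move_arm(moves="-0.001 0 0 0 0 0 1; -0.001 0 0 0 0 0 1; 0 0 0 0 0 0 1")

```text
t: 11.65
eef_pos: [0.5336, -0.3057, 0.0415]
orientation: [-179.9, 0.1, 179.2]
ft_force: [-1.4, -0.6, 4.5]
gripper_width: 0.0361
gripper_force: 3.0
```

>>> move_arm(moves="-0.001 0 0 0 0 0 1; -0.001 0 0 0 0 0 1; 0 0 0 0 0 0 1")

```text
t: 12.02
eef_pos: [0.5349, -0.3055, 0.0411]
orientation: [-180.0, -0.0, 179.2]
ft_force: [-3.8, -0.0, 4.9]
gripper_width: 0.0355
gripper_force: 30.0
```

>>> move_arm(moves="-0.001 0 0 0 0 0 1; -0.001 0 0 0 0 0 1; 0 0 0 0 0 0 1")

```text
t: 12.4
eef_pos: [0.536, -0.3055, 0.0412]
orientation: [-180.0, -0.1, 179.2]
ft_force: [-8.3, 0.7, 7.0]
gripper_width: 0.036
gripper_force: 30.0
```

>>> move_arm(moves="-0.001 0 0 0 0 0 1; -0.001 0 0 0 0 0 1; 0 0 0 0 0 0 1")

```text
t: 12.78
eef_pos: [0.5362, -0.3055, 0.0411]
orientation: [180.0, -0.4, 179.1]
ft_force: [-15.5, 0.9, 12.3]
gripper_width: 0.0359
gripper_force: 30.0
```

Run:
```python
from h import *
s=observe(); print(s['eef_pos'],s['orientation'],s['gripper_force'],s['ft_force'])
p,d,P=cloud('wrist'); h=cv2.cvtColor(p,cv2.COLOR_RGB2HSV)
m=near(P,.5,-.304,.09)&(h[...,0]>40)&(h[...,0]<95)&(h[...,1]>70)
print('green',rect(P[m][:,:2]),P[m].mean(0))
cv2.imwrite('pics/w5.png',p[:,:,::-1])
```

```text
[ 0.53623249 -0.30545577  0.04113146] [179.97282712  -0.37609055 179.14892254] 30.0028994679451 [-15.52543081   0.86581888  12.31996187]
green (array([ 509.2, -308.3]), array([86.2, 69.3]), -65.5) [ 0.50085536 -0.30509747  0.01295857]
```

>>> move_arm(moves="0.0015 0 -0.001 0 0 0 1; 0 0 0 0 0 0 -0.2; 0 0 0 0 0 0 -0.2; 0 0 -0.05 0 0 0 -0.2; 0 0 -0.05 0 0 0 -0.2")

```text
t: 13.45
eef_pos: [0.5374, -0.3047, 0.1418]
orientation: [179.9, -0.1, 179.2]
ft_force: [1.0, -0.6, 0.4]
gripper_width: 0.0523
gripper_force: 0.0
```

>>> move_arm(moves="0 0 -0.04 0 0 0 -1; 0.06 0 0 0 0 0 -1; 0.04 0 0 0 0 0 -1; 0 0 0 0 0 0 -1; 0 0 0 0 0 0 -1")

```text
t: 14.08
eef_pos: [0.4382, -0.3038, 0.1818]
orientation: [-180.0, 0.1, 179.2]
ft_force: [-0.1, 0.0, 0.6]
gripper_width: 0.0877
gripper_force: 0.0
```

Run:
```python
from h import *
s=observe(); print(s['t'],s['eef_pos'],s['orientation'],s['gripper_width'],s['ft_force'])
p,d,P=cloud('top'); h=cv2.cvtColor(p,cv2.COLOR_RGB2HSV)
a=cv2.resize(p[100:270,150:390],(720,510),interpolation=2); cv2.imwrite('pics/t6.png',a[:,:,::-1])
board(P,p,.537,-.305)
print([(np.round(r['position'],3).tolist(),round(r['confidence'],2)) for r in place_of('top','board1')])
board(P,p,.6795,.1897)
p,d,P=cloud('wrist');  board(P,p,.537,-.305); cv2.imwrite('pics/w6.png',p[:,:,::-1])
```

```text
14.075 [ 0.43821837 -0.3038193   0.18183833] [-1.79995802e+02  6.27494095e-02  1.79202940e+02] 0.08770598436266452 [-0.08697053  0.01291008  0.58402515]
green 336 (array([ 534.6, -303.5]), array([94.2, 60.7]), -0.2) [ 0.5314 -0.3003  0.0127]
sink 110 (array([ 535.5, -305.2]), array([36.9, 36.4]), 0.4) [ 0.5345 -0.305   0.045 ]
dark 326 (array([ 545.6, -303.4]), array([116. ,  60.7]), -0.1) [ 0.5298 -0.2987  0.0152]
[([0.456, 0.134, -0.001], 0.82), ([0.535, -0.305, 0.009], 0.66), ([0.677, 0.192, 0.001], 0.56)]
green 312 (array([678.1, 193.8]), array([97.8, 66.4]), -52.2) [0.6745 0.1932 0.0055]
sink 121 (array([679.9, 190.2]), array([40.3, 36.2]), -51.6) [0.6797 0.1897 0.0374]
dark 117 (array([682.3, 188.7]), array([92. , 53.6]), -53.8) [0.6904 0.173  0.0149]
green 1182 (array([ 515.8, -305.4]), array([64.9, 62.6]), -1.3) [ 0.5056 -0.3053  0.0119]
sink 581 (array([ 549.6, -305.2]), array([73.1, 35.8]), -0.8) [ 0.5206 -0.3049  0.0415]
dark 620 (array([ 540.5, -305. ]), array([115. ,  70.9]), -0.3) [ 0.5197 -0.3022  0.0156]
```

View pics/t6.png

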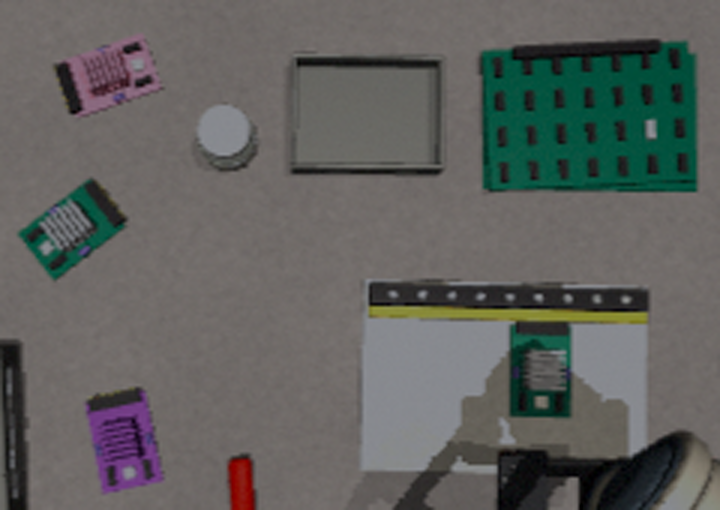

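Run:
```python
from h import *
plan([.679,.1900,.15],127.9,n=11)
```

```text
-0.0213 0.0452 0.0029 0 0 4.67 -1; -0.0175 0.0467 0.0029 0 0 4.67 -1; -0.0137 0.0480 0.0029 0 0 4.67 -1; -0.0097 0.0490 0.0029 0 0 4.67 -1; -0.0057 0.0496 0.0029 0 0 4.67 -1
-0.0016 0.0499 0.0029 0 0 4.67 -1; 0.0024 0.0499 0.0029 0 0 4.67 -1; 0.0065 0.0495 0.0029 0 0 4.67 -1; 0.0105 0.0488 0.0029 0 0 4.67 -1; 0.0144 0.0478 0.0029 0 0 4.67 -1
0.0183 0.0465 0.0029 0 0 4.67 -1
```

>>> move_arm(moves="-0.0213 0.045 0.003 0 0 4.67 -1; -0.0175 0.047 0.003 0 0 4.67 -1; -0.0137 0.048 0.003 0 0 4.67 -1; -0.0097 0.049 0.003 0 0 4.67 -1; -0.0057 0.0495 0.003 0 0 4.67 -1")

```text
t: 14.85
eef_pos: [0.5482, -0.0775, 0.1664]
orientation: [180.0, -0.0, 155.7]
ft_force: [1.3, -0.8, -0.9]
gripper_width: 0.0878
gripper_force: 0.0
```

>>> move_arm(moves="-0.0016 0.050 0.003 0 0 4.67 -1; 0.0024 0.050 0.003 0 0 4.67 -1; 0.0065 0.0495 0.003 0 0 4.67 -1; 0.0105 0.049 0.003 0 0 4.67 -1; 0.0144 0.048 0.003 0 0 4.67 -1")

```text
t: 15.48
eef_pos: [0.6579, 0.1476, 0.1509]
orientation: [-180.0, -0.0, 132.4]
ft_force: [0.4, -0.3, 0.7]
gripper_width: 0.088
gripper_force: 0.0
```

>>> move_arm(moves="0.0183 0.0465 0.003 0 0 4.67 -1; 0 0 0 0 0 0 -1; 0 0 0 0 0 0 -1")

```text
t: 15.85
eef_pos: [0.6788, 0.1903, 0.1479]
orientation: [-179.9, -0.0, 127.9]
ft_force: [0.2, 0.2, 0.5]
gripper_width: 0.0878
gripper_force: 0.0
```

Run:
```python
from h import *
s=observe(); print(s['t'],s['eef_pos'],s['orientation'],s['gripper_width'])
p,d,P=cloud('wrist'); board(P,p,.679,.190); cv2.imwrite('pics/w7.png',p[:,:,::-1])
plan([.679,.190,.034],127.9)
```

```text
15.85 [0.67883466 0.19031464 0.14788491] [-1.79923102e+02 -8.85731665e-03  1.27909411e+02] 0.08784481993538568
green 2334 (array([675.7, 192.5]), array([95.6, 64.1]), -51.7) [0.6689 0.2015 0.004 ]
sink 1428 (array([677.6, 191.2]), array([40.8, 35.9]), -51.6) [0.6777 0.1912 0.036 ]
dark 666 (array([681.3, 188.8]), array([90.5, 53.2]), -54.6) [0.6986 0.1642 0.0129]
0.0001 0.0002 0.0573 0 0 -0.03 -1; 0.0001 0.0002 0.0573 0 0 -0.03 -1
```

>>> move_arm(moves="0.0009 0 0.045 0 0 0 -1; 0 0 0.045 0 0 0 -1; 0 0 0.028 0 0 0 -1; 0 0 0 0 0 0 0.5; 0 0 0 0 0 0 1")

```text
t: 16.52
eef_pos: [0.6792, 0.1902, 0.0332]
orientation: [179.8, 0.1, 127.8]
ft_force: [0.1, -0.3, 0.2]
gripper_width: 0.0712
gripper_force: 0.0
```

>>> move_arm(moves="0 0 0 0 0 0 1; 0 0 0 0 0 0 1; 0 0 0 0 0 0 1; 0 0 -0.025 0 0 0 1; 0 0 -0.025 0 0 0 1")

```text
t: 17.15
eef_pos: [0.6776, 0.1908, 0.0799]
orientation: [-179.9, -0.1, 127.8]
ft_force: [0.3, -0.4, -2.3]
gripper_width: 0.0358
gripper_force: 30.0
```

Run:
```python
from h import *
s=observe(); print(s['t'],s['eef_pos'],s['orientation'],s['gripper_width'])
plan([.512,-.234,.082],179.2,claw=1,n=9)
```

```text
17.15 [0.6775768  0.19078937 0.0799304 ] [-1.79862495e+02 -6.33901760e-02  1.27833682e+02] 0.03584302307737815
-0.0260 -0.0435 -0.0002 0 0 -5.71 1; -0.0215 -0.0458 -0.0002 0 0 -5.71 1; -0.0169 -0.0478 -0.0002 0 0 -5.71 1; -0.0120 -0.0492 -0.0002 0 0 -5.71 1; -0.0071 -0.0502 -0.0002 0 0 -5.71 1
-0.0021 -0.0506 -0.0002 0 0 -5.71 1; 0.0030 -0.0506 -0.0002 0 0 -5.71 1; 0.0080 -0.0500 -0.0002 0 0 -5.71 1; 0.0129 -0.0490 -0.0002 0 0 -5.71 1
```

>>> move_arm(moves="-0.026 -0.0435 0 0 0 -5.71 1; -0.0215 -0.046 0 0 0 -5.71 1; -0.017 -0.048 0 0 0 -5.71 1; -0.012 -0.049 0 0 0 -5.71 1; -0.007 -0.050 0 0 0 -5.71 1")

```text
t: 17.77
eef_pos: [0.5851, -0.0464, 0.0802]
orientation: [-180.0, -0.0, 156.6]
ft_force: [0.8, -0.4, -3.2]
gripper_width: 0.0357
gripper_force: 30.0
```

>>> move_arm(moves="-0.002 -0.0505 0 0 0 -5.71 1; 0.003 -0.0505 0 0 0 -5.71 1; 0.008 -0.050 0 0 0 -5.71 1; 0.013 -0.049 0 0 0 -5.71 1; 0 0 0 0 0 0 1")

```text
t: 18.4
eef_pos: [0.5109, -0.2365, 0.0802]
orientation: [-180.0, -0.1, 179.0]
ft_force: [0.4, 0.6, -1.9]
gripper_width: 0.0359
gripper_force: 30.0
```

Run:
```python
from h import *
s=observe(); print(s['t'],s['eef_pos'],s['orientation'],s['gripper_width'],s['gripper_force'])
p,d,P=cloud('wrist'); h=cv2.cvtColor(p,cv2.COLOR_RGB2HSV)
m=near(P,.5,-.234,.09)&(h[...,0]>40)&(h[...,0]<95)&(h[...,1]>70)&(P[...,2]>.03)
print('held',rect(P[m][:,:2]),np.median(P[m][:,2]))
m=near(P,.52,-.304,.09)&(P[...,1]<-.27)&(h[...,0]>40)&(h[...,0]<95)&(h[...,1]>70)&(P[...,2]<.025)
print('placed',m.sum(),rect(P[m][:,:2]) if m.sum()>5 else 0)
plan([.512,-.234,.047],179.2,claw=1)
```

```text
18.4 [ 0.51087067 -0.23654626  0.08023149] [-1.79971865e+02 -7.52727565e-02  1.78982231e+02] 0.03588913476711739 29.994190335273743
held (array([ 491.6, -251.1]), array([111.2, 101.3]), 64.8) 0.044901412231189944
placed 2381 (array([ 511.4, -306.4]), array([65. , 55.4]), 88.9)
-0.0003 0.0008 0.0332 0 0 -0.19 1
```

>>> move_arm(moves="0 0.0015 0.02 0 0 0 1; 0 0 0.009 0 0 0 1; 0 0 0 0 0 0 1")

```text
t: 18.82
eef_pos: [0.5119, -0.2307, 0.0496]
orientation: [179.9, -0.2, 179.3]
ft_force: [0.1, -0.7, -2.2]
gripper_width: 0.0361
gripper_force: 30.0
```

>>> move_arm(moves="0 0 0.003 0 0 0 1; 0 0 0 0 0 0 1")

```text
t: 19.08
eef_pos: [0.5128, -0.2321, 0.0489]
orientation: [-180.0, 0.0, 179.2]
ft_force: [-0.6, 0.1, -2.7]
gripper_width: 0.0356
gripper_force: 30.0
```

>>> move_arm(moves="0 0 0.003 0 0 0 1; 0 0 0 0 0 0 1")

```text
t: 19.32
eef_pos: [0.5131, -0.2324, 0.0472]
orientation: [-180.0, 0.1, 179.2]
ft_force: [-1.2, 1.2, 4.0]
gripper_width: 0.0359
gripper_force: 30.0
```

>>> move_arm(moves="0 0 0.002 0 0 0 1; 0 0 0 0 0 0 1")

```text
t: 19.58
eef_pos: [0.5132, -0.2324, 0.0472]
orientation: [-180.0, 0.1, 179.2]
ft_force: [-6.7, 3.3, 14.2]
gripper_width: 0.0358
gripper_force: 30.0
```

>>> move_arm(moves="0 0 -0.0025 0 0 0 1; -0.008 0 0 0 0 0 1; -0.008 0 0 0 0 0 1; -0.002 0 0 0 0 0 1; 0 0 0 0 0 0 1")

```text
t: 20.2
eef_pos: [0.5313, -0.233, 0.0472]
orientation: [-179.9, 0.0, 179.2]
ft_force: [-3.8, 0.5, 4.9]
gripper_width: 0.036
gripper_force: 30.0
```

>>> move_arm(moves="-0.001 0 0 0 0 0 1; -0.001 0 0 0 0 0 1; 0 0 0 0 0 0 1")

```text
t: 20.58
eef_pos: [0.533, -0.233, 0.0472]
orientation: [-179.9, 0.0, 179.2]
ft_force: [-4.4, -0.9, 6.6]
gripper_width: 0.0358
gripper_force: 30.0
```

>>> move_arm(moves="-0.001 0 0 0 0 0 1; -0.001 0 0 0 0 0 1; 0 0 0 0 0 0 1")

```text
t: 20.95
eef_pos: [0.5348, -0.233, 0.0472]
orientation: [-179.9, -0.0, 179.2]
ft_force: [-4.3, 0.6, 7.1]
gripper_width: 0.0363
gripper_force: 30.0
```

>>> move_arm(moves="-0.001 0 0 0 0 0 1; -0.001 0 0 0 0 0 1; 0 0 0 0 0 0 1")

```text
t: 21.32
eef_pos: [0.5349, -0.233, 0.0472]
orientation: [-180.0, -0.3, 179.2]
ft_force: [-13.4, 2.0, 11.7]
gripper_width: 0.0354
gripper_force: 30.0
```

Contact. Release and look.

>>> move_arm(moves="0.001 0 -0.001 0 0 0 1; 0 0 0 0 0 0 -0.2; 0 0 0 0 0 0 -0.2; 0 0 -0.05 0 0 0 -0.2; 0 0 -0.05 0 0 0 -0.2")

```text
t: 21.95
eef_pos: [0.5355, -0.2322, 0.1474]
orientation: [179.9, -0.1, 179.2]
ft_force: [0.1, 0.0, 1.3]
gripper_width: 0.0526
gripper_force: 0.0
```

>>> move_arm(moves="0 0 -0.05 0 0 0 -1; 0.06 0 -0.02 0 0 0 -1; 0.04 0 0 0 0 0 -1; 0 0 0 0 0 0 -1; 0 0 0 0 0 0 -1")

```text
t: 22.58
eef_pos: [0.437, -0.2312, 0.2169]
orientation: [180.0, 0.0, 179.2]
ft_force: [0.9, -0.1, 0.2]
gripper_width: 0.0877
gripper_force: 0.0
```

Run:
```python
from h import *
s=observe(); print(s['t'],s['eef_pos'],s['orientation'],s['gripper_width'],s['ft_force'])
p,d,P=cloud('top'); h=cv2.cvtColor(p,cv2.COLOR_RGB2HSV)
a=cv2.resize(p[180:270,260:390],(780,540),interpolation=2); cv2.imwrite('pics/t8.png',a[:,:,::-1])
def edges(P,p):
    h=cv2.cvtColor(p,cv2.COLOR_RGB2HSV)
    for y in (-.305,-.233):
        m=(abs(P[...,0]-.53)<.06)&(abs(P[...,1]-y)<.036)&(h[...,0]>40)&(h[...,0]<95)&(h[...,1]>70)&(P[...,2]<.03); hs=near(P,.535,y,.034)&(P[...,2]>.035)&(P[...,2]<.06)
        print(m.sum(),rect(P[m][:,:2]),P[m][:,2].mean(),'sink',rect(P[hs][:,:2]),P[hs][:,2].mean())
edges(P,p)
print([(np.round(r['position'],3).tolist(),round(r['confidence'],2)) for l in ('board1','board1_edge') for r in place_of('top',l)])
p,d,P=cloud('wrist'); edges(P,p); cv2.imwrite('pics/w8.png',p[:,:,::-1])
```

```text
22.575 [ 0.43696967 -0.23116576  0.21686117] [1.79998990e+02 4.47359750e-02 1.79215945e+02] 0.08773826516877042 [ 0.85667584 -0.14818365  0.17978127]
333 (array([ 534.3, -303.8]), array([93.9, 61.3]), -0.9) 0.012557248258895103 sink (array([ 535.6, -305.2]), array([36.6, 35.8]), 0.6) 0.04598973289704318
322 (array([ 535.5, -231.9]), array([95.1, 62.6]), -2.0) 0.0126819839975971 sink (array([ 537.9, -232.4]), array([36.7, 34.3]), 0.4) 0.046216130238019605
[([0.534, -0.234, 0.008], 0.83), ([0.842, 0.16, 0.003], 0.73), ([0.533, -0.307, 0.006], 0.65), ([0.828, 0.204, 0.007], 0.61), ([0.583, -0.231, 0.012], 0.57)]
941 (array([ 524.1, -305.8]), array([81.5, 64.5]), -0.7) 0.012028135767109052 sink (array([ 531.6, -304.7]), array([36.8, 36. ]), -0.8) 0.04370361529982192
1175 (array([ 525.2, -232.9]), array([81.7, 62.5]), -0.8) 0.011914563255356976 sink (array([ 530.4, -232.8]), array([35.4, 32.5]), 88.8) 0.04393206718973457
```

View pics/t8.png

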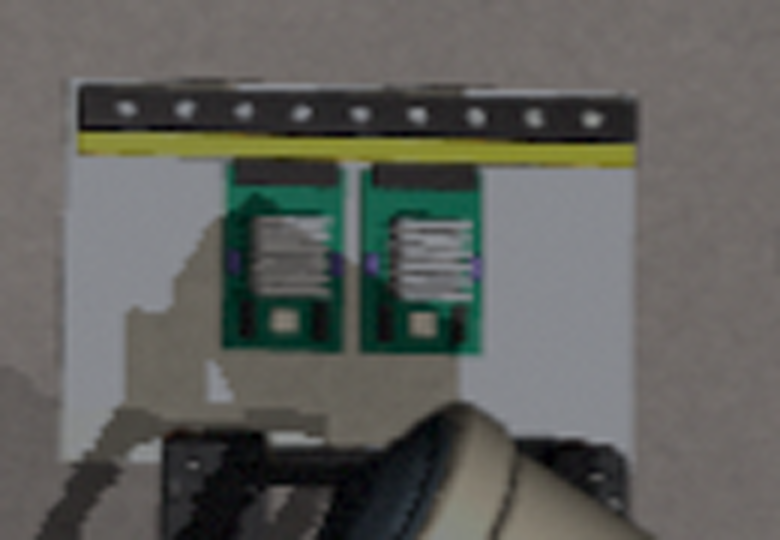

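View pics/w8.png

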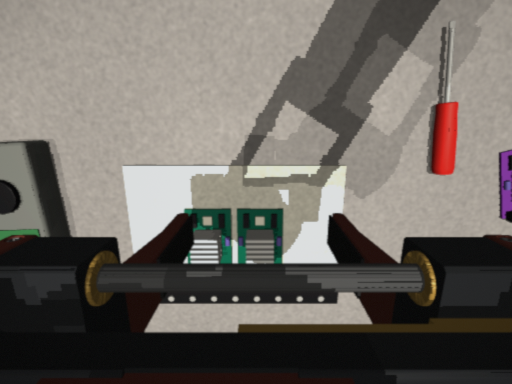

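Run:
```python
from h import *
plan([.4245,.368,.235],94.5,n=12)
```

```text
0.0017 0.0499 -0.0015 0 0 7.06 -1; 0.0078 0.0493 -0.0015 0 0 7.06 -1; 0.0138 0.0480 -0.0015 0 0 7.06 -1; 0.0196 0.0459 -0.0015 0 0 7.06 -1; 0.0251 0.0432 -0.0015 0 0 7.06 -1
0.0302 0.0397 -0.0015 0 0 7.06 -1; 0.0349 0.0357 -0.0015 0 0 7.06 -1; 0.0390 0.0312 -0.0015 0 0 7.06 -1; 0.0425 0.0261 -0.0015 0 0 7.06 -1; 0.0454 0.0207 -0.0015 0 0 7.06 -1
0.0476 0.0150 -0.0015 0 0 7.06 -1; 0.0491 0.0090 -0.0015 0 0 7.06 -1
```

>>> move_arm(moves="0.0017 0.050 -0.0015 0 0 7.06 -1; 0.008 0.049 -0.0015 0 0 7.06 -1; 0.014 0.048 -0.0015 0 0 7.06 -1; 0.0196 0.046 -0.0015 0 0 7.06 -1; 0.025 0.043 -0.0015 0 0 7.06 -1")

```text
t: 23.4
eef_pos: [0.431, 0.0201, 0.2244]
orientation: [180.0, -0.0, 143.7]
ft_force: [0.8, 0.5, -0.3]
gripper_width: 0.0876
gripper_force: 0.0
```

>>> move_arm(moves="0.030 0.040 -0.0015 0 0 7.06 -1; 0.035 0.0357 -0.0015 0 0 7.06 -1; 0.039 0.031 -0.0015 0 0 7.06 -1; 0.0425 0.026 -0.0015 0 0 7.06 -1; 0.0455 0.0207 -0.0015 0 0 7.06 -1")

```text
t: 24.02
eef_pos: [0.4257, 0.27, 0.2317]
orientation: [-180.0, 0.0, 108.4]
ft_force: [0.2, 0.2, 0.2]
gripper_width: 0.0878
gripper_force: 0.0
```

>>> move_arm(moves="0.0476 0.015 -0.0015 0 0 7.06 -1; 0.049 0.009 -0.0015 0 0 7.06 -1; 0 0 0 0 0 0 -1; 0 0 0 0 0 0 -1")

```text
t: 24.52
eef_pos: [0.4238, 0.3675, 0.2344]
orientation: [-179.9, 0.1, 94.6]
ft_force: [-0.6, 0.0, 0.1]
gripper_width: 0.0879
gripper_force: 0.0
```

Run:
```python
from h import *
s=observe(); print(s['t'],s['eef_pos'],s['orientation'],s['gripper_width'])
p,d,P=cloud('wrist'); cv2.imwrite('pics/w9.png',p[:,:,::-1])
l=near(P,.425,.368,.05)&(P[...,2]>.100)&(P[...,2]<.13); print('bar',l.sum(),P[l].mean(0).round(4),rect(P[l][:,:2]))
for n in('lever_bar','lever_hinge'): print([(np.round(r['position'],3).tolist(),round(r['confidence'],2)) for r in place_of('wrist',n)])
p,d,P=cloud('top')
print([(np.round(r['position'],3).tolist(),round(r['confidence'],2)) for l in ('board1','board1_edge') for r in place_of('top',l)])
```

```text
24.525 [0.42381109 0.36746235 0.23435089] [-1.79946858e+02  6.46816353e-02  9.45971730e+01] 0.08789599616976547
bar 1616 [0.4277 0.3711 0.1154] (array([438.7, 371.5]), array([93.8, 43.6]), -85.7)
[([0.422, 0.37, 0.109], 0.69)]
[([0.504, 0.375, 0.086], 0.72)]
[([0.53, -0.304, 0.005], 0.86), ([0.456, 0.133, -0.004], 0.81), ([0.842, 0.159, -0.001], 0.64), ([0.533, -0.236, 0.006], 0.57), ([0.826, 0.202, 0.005], 0.94), ([0.586, -0.235, 0.01], 0.66)]
```

View pics/w9.png

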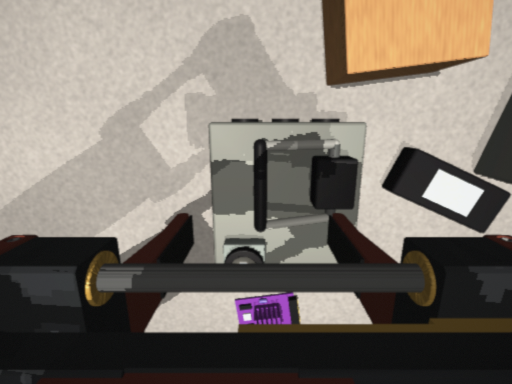

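>>> move_arm(moves="0.0028 0 0 0 0 0 -0.14; 0 0 0.03 0 0 0 -0.14; 0 0 0.04 0 0 0 -0.14; 0 0 0.04 0 0 0 -0.14; 0 0 0.0125 0 0 0 -0.14")

```text
t: 25.45
eef_pos: [0.4224, 0.3693, 0.1095]
orientation: [-179.8, 0.1, 94.5]
ft_force: [-0.2, -0.0, -0.1]
gripper_width: 0.0501
gripper_force: 0.0
```

>>> move_arm(moves="0 0 0 0 0 0 0.5; 0 0 0 0 0 0 1; 0 0 0 0 0 0 1; 0 0 0 0 0 0 1")

```text
t: 25.95
eef_pos: [0.4235, 0.3706, 0.1137]
orientation: [180.0, -0.1, 94.5]
ft_force: [-13.0, -1.3, 7.7]
gripper_width: 0.0137
gripper_force: 10.9
```

>>> move_arm(moves="0 0 0 0 0 0 1; 0 0.006 -0.0142 0 0 0 1; 0 0.0086 -0.0127 0 0 0 1; 0 0.0107 -0.011 0 0 0 1")

```text
t: 26.45
eef_pos: [0.4457, 0.3724, 0.1516]
orientation: [-179.6, 0.0, 94.6]
ft_force: [-16.0, -2.8, 9.4]
gripper_width: 0.0133
gripper_force: 30.0
```

>>> move_arm(moves="0 0.0126 -0.009 0 0 0 1; 0 0.014 -0.0065 0 0 0 1; 0 0.015 -0.004 0 0 0 1; 0 0.015 -0.001 0 0 0 1")

```text
t: 26.95
eef_pos: [0.5056, 0.3768, 0.1728]
orientation: [180.0, -0.0, 94.5]
ft_force: [-3.8, -0.4, 1.7]
gripper_width: 0.0132
gripper_force: 30.0
```

>>> move_arm(moves="0 0.014 0.0015 0 0 0 1; 0 0 0 0 0 0 1; 0 0 0 0 0 0 1")

```text
t: 27.32
eef_pos: [0.5205, 0.3778, 0.1703]
orientation: [179.8, -0.0, 94.5]
ft_force: [1.5, 0.9, 5.1]
gripper_width: 0.0133
gripper_force: 30.0
```

>>> move_arm(moves="0 0.002 0.0005 0 0 0 1; 0 0 0 0 0 0 1; 0 0 0 0 0 0 -0.14; 0 0 0 0 0 0 -0.14; 0 0 0 0 0 0 -0.14")

```text
t: 27.95
eef_pos: [0.5211, 0.3778, 0.168]
orientation: [-179.9, 0.0, 94.5]
ft_force: [-0.0, -0.3, -0.1]
gripper_width: 0.0397
gripper_force: 0.0
```

>>> move_arm(moves="0 0 -0.035 0 0 0 -0.14; 0 0 -0.035 0 0 0 -0.14; -0.05 -0.05 0 0 0 0 1; -0.054 -0.054 0 0 0 0 1; 0 0 0 0 0 0 1")

```text
t: 28.58
eef_pos: [0.4376, 0.2805, 0.2384]
orientation: [-180.0, 0.0, 94.4]
ft_force: [0.3, 0.2, 1.1]
gripper_width: 0.0232
gripper_force: 0.0
```

Run:
```python
from h import *
s=observe(); print(s['t'],s['eef_pos'],s['orientation'],s['gripper_width'])
for c in('scene','top'):
    p,d,P=cloud(c)
    print(c,[(np.round(r['position'],3).tolist(),round(r['confidence'],2)) for r in place_of(c,'lever_bar')])
    l=near(P,.52,.378,.06)&(P[...,2]>.15)&(P[...,2]<.18)&(P[...,0]>.49); print('bar',l.sum(),P[l].mean(0).round(4),rect(P[l][:,:2]))
print([(np.round(r['position'],3).tolist(),round(r['confidence'],2)) for l in ('board1','board1_edge') for r in place_of('top',l)])
plan([.4138,.2690,.137],94.5,claw=1)
```

```text
28.575 [0.4376088  0.28045913 0.23840195] [-1.79951039e+02  4.64943130e-02  9.44118593e+01] 0.023241250368201138
scene [([0.52, 0.377, 0.168], 0.52)]
bar 52 [0.5226 0.3677 0.1704] (array([523.1, 373.3]), array([92. , 13.6]), -85.6)
top [([0.521, 0.378, 0.17], 0.48)]
bar 102 [0.5245 0.3832 0.1744] (array([523.9, 376.3]), array([94.1, 14.6]), -81.7)
[([0.533, -0.306, 0.008], 0.77), ([0.841, 0.156, -0.0], 0.67), ([0.456, 0.13, -0.004], 0.62), ([0.532, -0.237, 0.009], 0.6), ([0.5, 0.38, 0.082], 0.44), ([0.584, -0.234, 0.014], 0.93), ([0.827, 0.2, 0.008], 0.77)]
-0.0063 -0.0140 0.0509 0 0 0.01 1; -0.0063 -0.0140 0.0509 0 0 0.01 1
```

>>> move_arm(moves="-0.0125 -0.024 0.01 0 0 0 1; 0 0 0.05 0 0 0 1; 0 0 0 0 0 0 1; 0 0 0 0 0 0 1")

```text
t: 29.38
eef_pos: [0.4177, 0.2691, 0.1803]
orientation: [180.0, -0.0, 94.5]
ft_force: [0.1, 0.0, -0.3]
gripper_width: 0.0007
gripper_force: 0.0
```

>>> move_arm(moves="0 -0.004 0.020 0 0 0 1; 0 0 0.022 0 0 0 1; 0 0 0.005 0 0 0 1; 0 0 0.005 0 0 0 1; 0 0 0.002 0 0 0 1")

```text
t: 30.0
eef_pos: [0.4138, 0.2688, 0.1272]
orientation: [179.9, -0.1, 94.5]
ft_force: [-0.7, -0.1, 3.0]
gripper_width: 0.0005
gripper_force: 1.6
```

>>> move_arm(moves="0 0 0 0 0 0 1; 0 0 -0.035 0 0 0 1; 0 0 -0.035 0 0 0 1; 0.05 0 -0.04 0 0 0 -1; 0.05 0.009 0 0 0 0 -1")

```text
t: 30.62
eef_pos: [0.4155, 0.3692, 0.2393]
orientation: [179.6, -0.3, 94.4]
ft_force: [0.3, 0.6, 0.4]
gripper_width: 0.0171
gripper_force: 0.0
```

>>> move_arm(moves="0 0 0 0 0 0 -0.14; 0 0 0 0 0 0 -0.14; 0 0 0 0 0 0 -0.14")

```text
t: 31.0
eef_pos: [0.4144, 0.3665, 0.2341]
orientation: [180.0, 0.0, 94.4]
ft_force: [1.0, 0.1, -0.2]
gripper_width: 0.0472
gripper_force: 0.0
```

Run:
```python
from h import *
s=observe(); print(s['t'],s['eef_pos'],s['orientation'],s['gripper_width'])
p,d,P=cloud('wrist')
print([(np.round(r['position'],3).tolist(),round(r['confidence'],2)) for r in place_of('wrist','lever_bar')])
l=near(P,.425,.368,.05)&(P[...,2]>.100)&(P[...,2]<.13)&(P[...,1]>.32); print('bar',l.sum(),P[l].mean(0).round(4),rect(P[l][:,:2]))
p,d,P=cloud('scene')
print([(np.round(r['position'],3).tolist(),round(r['confidence'],2)) for r in place_of('scene','lever_bar')])
plan([.4238,.3702,.112],94.5,claw=-.14)
```

```text
31.0 [0.41440632 0.36654371 0.23406005] [1.79987978e+02 1.10476887e-02 9.44355172e+01] 0.047166954655463444
[([0.42, 0.371, 0.109], 0.93)]
bar 1585 [0.4269 0.3719 0.1155] (array([435. , 371.5]), array([94.5, 36.6]), -85.4)
[([0.426, 0.368, 0.111], 0.58)]
0.0009 0.0032 0.0408 0 0 -0.02 -0.14; 0.0009 0.0032 0.0408 0 0 -0.02 -0.14; 0.0009 0.0032 0.0408 0 0 -0.02 -0.14
```

Dropped again. Lift once more, the same way.

>>> move_arm(moves="0.003 0.009 0 0 0 0 -0.14; 0 0 0.04 0 0 0 -0.14; 0 0 0.04 0 0 0 -0.14; 0 0 0.042 0 0 0 -0.14; 0 0 0 0 0 0 -0.14")

```text
t: 31.82
eef_pos: [0.4216, 0.3697, 0.1078]
orientation: [-179.6, 0.2, 94.5]
ft_force: [-0.3, 1.2, 0.4]
gripper_width: 0.0499
gripper_force: 0.0
```

>>> move_arm(moves="0 0 0 0 0 0 0.5; 0 0 0 0 0 0 1; 0 0 0 0 0 0 1; 0 0 0 0 0 0 1; 0 0 0 0 0 0 1")

```text
t: 32.45
eef_pos: [0.4233, 0.3714, 0.1129]
orientation: [179.9, -0.0, 94.5]
ft_force: [-0.4, 0.2, 3.0]
gripper_width: 0.0131
gripper_force: 30.0
```

>>> move_arm(moves="0 0.006 -0.0142 0 0 0 1; 0 0.0086 -0.0127 0 0 0 1; 0 0.0107 -0.011 0 0 0 1; 0 0.0126 -0.009 0 0 0 1")

```text
t: 32.95
eef_pos: [0.4588, 0.3743, 0.162]
orientation: [-179.7, -0.0, 94.6]
ft_force: [-8.5, -2.8, 6.6]
gripper_width: 0.0133
gripper_force: 30.0
```

>>> move_arm(moves="0 0.014 -0.0065 0 0 0 1; 0 0.015 -0.004 0 0 0 1; 0 0.015 -0.001 0 0 0 1; 0 0.014 0.0015 0 0 0 1; 0 0.001 0 0 0 0 1")

```text
t: 33.58
eef_pos: [0.5207, 0.3787, 0.1701]
orientation: [179.9, -0.0, 94.5]
ft_force: [-4.6, -1.3, 6.0]
gripper_width: 0.013
gripper_force: 30.0
```

>>> move_arm(moves="0 0 0 0 0 0 1; 0 0 0 0 0 0 1")

```text
t: 33.83
eef_pos: [0.5206, 0.3788, 0.1702]
orientation: [179.9, -0.0, 94.5]
ft_force: [-1.2, -0.9, 4.6]
gripper_width: 0.0132
gripper_force: 30.0
```

>>> move_arm(moves="0 0.001 0 0 0 0 1; 0 0 0 0 0 0 -0.14; 0 0 0 0 0 0 -0.14; 0 0 0 0 0 0 -0.14; 0 0 0 0 0 0 -0.14")

```text
t: 34.45
eef_pos: [0.5207, 0.3788, 0.1685]
orientation: [-180.0, 0.0, 94.5]
ft_force: [0.6, -0.2, 0.3]
gripper_width: 0.0484
gripper_force: 0.0
```

>>> move_arm(moves="0 0 -0.035 0 0 0 -0.14; 0 0 -0.035 0 0 0 -0.14; -0.05 -0.05 -0.01 0 0 0 -0.14; -0.05 -0.05 0 0 0 0 -0.14; -0.05 0 0 0 0 0 -0.14")

```text
t: 35.08
eef_pos: [0.4417, 0.2337, 0.248]
orientation: [180.0, -0.0, 94.7]
ft_force: [0.2, 0.3, 0.8]
gripper_width: 0.0502
gripper_force: 0.0
```

>>> move_arm(moves="-0.05 0 0 0 0 0 -0.14; 0 0 0 0 0 0 -0.14; 0 0 0 0 0 0 -0.14")

```text
t: 35.45
eef_pos: [0.4477, 0.1848, 0.2477]
orientation: [180.0, -0.0, 94.5]
ft_force: [-1.7, 0.7, -0.4]
gripper_width: 0.0498
gripper_force: 0.0
```

Run:
```python
from h import *
s=observe(); print(s['t'],s['eef_pos'],s['ft_force'])
for c in('scene','top'):
    p,d,P=cloud(c)
    print(c,[(np.round(r['position'],3).tolist(),round(r['confidence'],2)) for r in place_of(c,'lever_bar')])
    l=near(P,.52,.378,.06)&(P[...,2]>.15)&(P[...,2]<.18)&(P[...,0]>.49); print('bar',l.sum(),rect(P[l][:,:2]))
h=cv2.cvtColor(p,cv2.COLOR_RGB2HSV)
for y in (-.305,-.233):
    m=(abs(P[...,0]-.53)<.06)&(abs(P[...,1]-y)<.036)&(h[...,0]>40)&(h[...,0]<95)&(h[...,1]>70)&(P[...,2]<.03); hs=near(P,.535,y,.034)&(P[...,2]>.035)&(P[...,2]<.06)
    print(m.sum(),rect(P[m][:,:2]),'sink',rect(P[hs][:,:2]))
a=cv2.resize(p[90:290,60:400],(800,470),interpolation=2); cv2.imwrite('pics/t10.png',a[:,:,::-1])
```

```text
35.45 [0.44771815 0.18483547 0.2477327 ] [-1.69788452  0.71543437 -0.40680638]
scene [([0.519, 0.378, 0.167], 0.43)]
bar 55 (array([523. , 371.6]), array([97.5, 15.3]), -86.0)
top [([0.523, 0.379, 0.169], 0.57)]
bar 189 (array([522.7, 376.2]), array([96.2, 13.8]), -85.5)
329 (array([ 534.6, -303.4]), array([94.2, 60.8]), -0.0) sink (array([ 535.5, -305. ]), array([36.8, 35.8]), 0.6)
338 (array([ 534.9, -232. ]), array([96.2, 62.4]), -2.1) sink (array([ 537.9, -232.5]), array([36.6, 34.4]), 0.5)
```

View pics/t10.png

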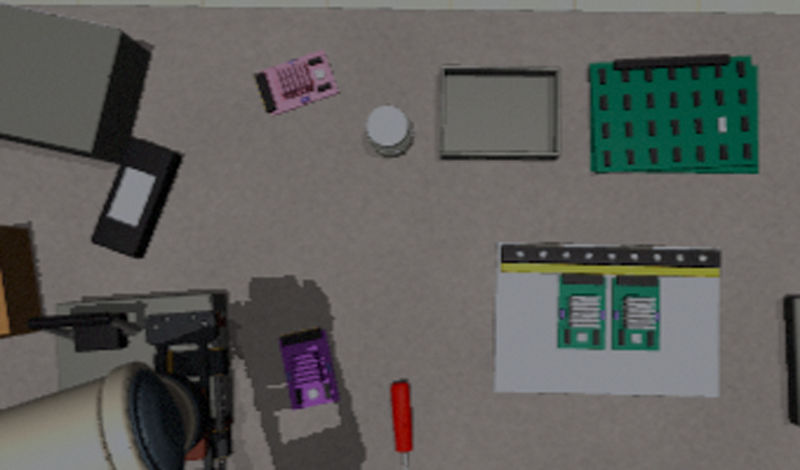

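Lever is up (bar at about (75,325)), and both boards sit against the rail at (582,312) and (636,312). Everything else is undisturbed.

```bash
python3 -c "
from bench import *
print(hand_in())"
```

```text
the job is handed in; nothing more can be done
None
```

I handed the job in at about 35 s: only two boards were there, and both lie flat and side by side against the brass rail. The trip was proved twice, each time dropping the lever, the lever is now fully up, and the last overhead picture shows the jar, adapter and look-alikes unmoved; the meter, mostly out of that crop, was never approached.

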